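Show the packer two chocolates and ring the bell

TASK

Show the packer which two chocolates go in the next gift box: with the fingertips, point down at the dome-shaped one on the marble slab from a couple of centimetres above it and stay there for two seconds, then point in the same way at the long log-shaped one for two seconds, and then press the plunger of the counter bell fully down to ring it, let it spring back and move clear. Touch no chocolate, do not come down close over any of the other pieces (travel well above them), and leave the cup and the cake server where they are.

Things in the scene. Friction and masses are not known exactly. Their poses are not given: they have to be found in the camera images.
- slab: white marble display slab, 280 (x) x 310 (y) x 15 mm, fixed; origin at the centre of its underside. Six single chocolates stand on it in two rows of three, 75 mm or more apart centre to centre, in any order; three blank black tent cards along its far edge reach 43 mm above the counter, 100 mm or more beyond its centre. The grids of chocolates beyond it are dressing
- dome: brown chocolate half-ball, 46 mm across, 23 mm high, loose, about 28 g; the only dome; origin at the centre of its underside, which lies on the slab (15 mm above the counter), z up
- dome_top (a point): highest point of the dome, 23 mm above its underside, 38 mm above the counter; axes as the dome's
- log: brown chocolate log with rounded edges, 66 mm (its x) x 24 mm (its y) x 20 mm high, loose, about 34 g; the only long piece; origin at the centre of its underside on the slab, z up
- log_top (a point): middle of the log's top, 20 mm above its underside, 35 mm above the counter; axes as the log's
- square_a: square brown chocolate, 36 x 36 x 18 mm, loose; not to be pointed at; origin at the centre of its underside on the slab
- square_b: a second square brown chocolate, the same as square_a; not to be pointed at
- ring: ring-shaped brown chocolate, 50 mm outside, 22 mm hole, 14 mm high, loose; not to be pointed at; origin at the centre of its underside on the slab
- heart: heart-shaped brown chocolate, about 40 x 44 x 16 mm, loose; not to be pointed at; origin near its middle at its underside on the slab
- bell: steel counter bell screwed to the counter, on the left or on the right of the slab: round black foot 84 mm across, steel dome up to 41 mm high; origin at the centre of its underside
- plunger_top (a point): centre of the top of the bell's plunger, a steel disc 22 mm across on the bell's axis, 56 mm above the counter when up; moves down with it
- plunger (a joint): how far the bell's plunger is down, m: 0 up, 0.006 fully down; a spring pushes back with 1.2 N at the top and 4.8 N at the bottom, where it meets a firm stop
- cup: white ceramic cup, loose, 72 mm across the rim, 75 mm high, on the other side of the slab from the bell; bystander; origin at the centre of its underside
- server: cake server lying at the right, loose, roughly along x, under 40 mm high; bystander; origin at its underside
Not all that is in view belongs to the job. What is shaped like the bell but pink or purple is not meant. Leave any yellow look-alike of the dome alone.

How it is judged:
By the outcome, as a careful person would: the job done as asked, in the order asked, and still so for the second after the job is handed in, with the robot touching nothing.
It also fails if it takes over 51 s, if anything falls off the work surface, if the arm or the gripper's body presses on something with over 40 N, if the wrist force passes 120 N, or if a joint passes its speed limit or range.

ROBOT

A 6-joint arm with a two-finger parallel gripper is mounted at the origin on the work surface. World frame = base frame: x ahead of the robot, y to its left, z up, the work surface at z = 0. Lengths are in m, angles in degrees, forces in N, time in s.
With the tool pointing down it reaches from about 0.3 to 0.75 m from the base axis. Payload 8.5 kg.
Tool frame: the origin (TCP) lies between the finger pads, 19 mm behind the fingertips; this is the grasp point; z points along the fingers, y is the line along which they close (so a half turn about z gives the same grasp; the last joint's range is limited). The gripper opens to 85 mm and grips with 20 to 120 N. Pads are 22 mm wide; open, the fingers measure 114 mm over their backs; the gripper's body (76 mm by 85 mm) begins 54 mm behind the grasp point. The pads swing forward as they close: fully open they stand 13 mm farther back than shut.
Start: joints at [-79.315, 21.807, 74.336, -0, 83.858, -12.336], TCP at [0.215, -0.506, 0.25] pointing down, gripper open.
Joint ranges: [-178.18, 178.18], [-50.72, 133.34], [12.68, 142.11], [-81.47, 261.47], [9.98, 163.14], [-165.26, 165.26]. Speed limits (degrees/s): [136.94, 136.94, 180, 180, 180, 180].

INTERFACE

Orientations are given as a 3x3 rotation matrix whose columns are the frame's x, y, z axes.
In Python, from rig import env gives the robot as it stands.
- The arm moves only by the tool servo_tool, never from a script. Its argument "deltas" is text: rows parted by semicolons, each of 7 numbers parted by spaces: the opening, from 0 (shut) to 1 (fully open), then the shift along the tool's x, y, z in mm, then the turn, a rotation vector about the tool's x, y, z in rad. A call has 1 to 8 rows; each row shifts and turns the commanded pose from where the row before left it, along the tool's axes as they then stand; what a row does not reach is not made up. A row lasts 1/12 s, in which the tool goes at most 41.7 mm and 7.16 degrees, less where a joint would pass 70% of its speed; a pose out of reach is approached as far as the arm can. A call is refused whole if a number of a shift passes 41.7 or a number of a turn 0.125, either way. A call with a gripper value outside its range is refused whole. The fingers move at their own pace and stop on an object; "newtons" is the grip in N (left out, the last holds). Time passes only in rows, so rows that do not move let the fingers close. It gives the time, the measured TCP pose, the force, the opening and the grip force at its end, in the units of the state.
- env.observe(): the state, without advancing time (a new reading comes with each control period).
- env.get_image(name): name is "scene" or "side" or "wrist"; returns a dict with "img" (480x640x3 uint8, red, green, blue), "depth" (480x640 float32, m along the optical axis (not along the pixel's ray), 0 where there is no reading), "camera_matrix" (3x3 intrinsics, pixels), "world_to_cam" (4x4, takes a point from world to camera coordinates). Camera axes: x right, y down, z forward; pixel columns grow to the right and rows downward; lengths in m; the calibration is good to about 2 mm. A picture is of the moment at which its call begins.
- env.close_job(): hands the job in; it is judged then, once.
Trained networks look in a picture, given as the dict that the camera call returned (one of the last four; its "shot" number tells which), for a name from the list of things; names that differ only in an ending like _2 or _b are one class to them, and where a whole thing is asked for, a point or a joint stands for the part that bears it (a point fixed in the world has none). Each returns a list of dicts, best first, with "conf" (0 to 1); they miss things now and then, are a little off and sometimes report something else, mostly with a low value. They report only what shows in the picture. A call takes as long as a camera call. They do not tell look-alikes from the thing itself.
- env.spot_in(name, picture): "bbox" ([centre column, centre row, width, height] in pixels, round what is visible of it).
- env.spot_point(name, picture): "uv" ([column, row] in pixels: a listed point, or the origin of a listed thing).
The state is a dict: "time_s": time; "q": joint angles; "qvel": joint speeds; "joint_efforts": joint torques, N m; "position": TCP position; "tool_rot": TCP orientation; "ft_force": force on the tool from outside, world axes, zero at the start; "wrist_torque": the same for the moment, N m; "grip_width": finger opening in m; "gripper_force": force on a finger pad.
Only numpy, scipy, OpenCV 4.12 (cv2) and the standard library are available. Lean on these libraries where they do the work, as an engineer would, in place of code of your own. Each camera call takes 0.05 s, during which the arm holds its last target. There are 200 camera calls.

## Working session

There is one attempt and no reset: what is moved stays moved. The work goes in short steps, Python scripts to look and compute and a tool call to move; the robot and the scene stay as the last step left them, time stands still between calls to the robot, and variables do not carry over. Pictures are saved under pics/ and viewed, at most 10 in all, crops included, and the job is handed in when it is done.

Besides the shell and the picture viewer there is one more tool, called after ">>>" as name(argument=value, ...), one argument or row to a line, values as JSON. servo_tool: Moves the arm, as the interface text tells. Its arguments: {"type":"object","properties":{"deltas":{"type":"string"},"newtons":{"type":"number"}},"required":["deltas"]}

```bash
mkdir -p pics; cat > h.py <<'E'
import numpy as np, cv2
from rig import env
def P(p,uv,z=None):
    K=np.array(p["camera_matrix"]);T=np.linalg.inv(np.array(p["world_to_cam"]))
    r=T[:3,:3]@np.linalg.solve(K,[uv[0],uv[1],1.]);c=T[:3,3]
    if z is not None: return c+r*(z-c[2])/r[2]
    u,v=int(round(uv[0])),int(round(uv[1]));d=p["depth"][v,u]
    return c+r*d
def save(p,n): cv2.imwrite("pics/"+n,cv2.cvtColor(p["img"],cv2.COLOR_RGB2BGR))
E
python3 - <<'E'
from h import *
np.set_printoptions(precision=3,suppress=True)
s=env.observe();print(s["time_s"],s["position"],s["tool_rot"],s["grip_width"])
Z=dict(dome_top=.038,log_top=.035,square_a=.015,ring=.015,heart=.015,plunger_top=.056,bell=0,cup=0,server=0)
for n in ["scene","side"]:
    p=env.get_image(n);save(p,n+"1.png")
    for k,z in Z.items():
        for r in env.spot_point(k,p)[:4]: print(n,k,round(r["conf"],2),np.round(r["uv"]),P(p,r["uv"],z))
E
```

```text
0.0 [ 0.215 -0.506  0.249] [[ 0.92   0.391 -0.   ]
 [ 0.391 -0.92   0.001]
 [ 0.    -0.001 -1.   ]] 0.08565318957134478
scene dome_top 0.96 [444. 260.] [0.368 0.129 0.038]
scene dome_top 0.8 [366. 335.] [0.587 0.133 0.038]
scene log_top 0.76 [366. 276.] [0.503 0.049 0.035]
scene square_a 0.88 [403. 310.] [0.494 0.142 0.015]
scene square_a 0.75 [337. 308.] [0.584 0.054 0.015]
scene ring 0.74 [338. 254.] [ 0.503 -0.027  0.015]
scene heart 0.76 [304. 282.] [ 0.595 -0.028  0.015]
scene heart 0.45 [206. 133.] [ 0.513 -0.459  0.015]
scene plunger_top 0.68 [506. 310.] [0.371 0.274 0.056]
scene plunger_top 0.62 [472. 360.] [0.49  0.291 0.056]
scene plunger_top 0.56 [417. 413.] [0.625 0.286 0.056]
scene bell 0.88 [458. 368.] [0.496 0.284 0.   ]
scene bell 0.81 [502. 322.] [0.366 0.283 0.   ]
scene bell 0.58 [406. 418.] [0.63  0.279 0.   ]
scene bell 0.48 [337. 254.] [ 0.499 -0.034  0.   ]
scene cup 0.75 [242. 182.] [ 0.533 -0.306  0.   ]
scene cup 0.27 [364. 279.] [0.499 0.042 0.   ]
scene server 0.96 [204. 131.] [ 0.508 -0.481  0.   ]
side dome_top 0.75 [341. 331.] [0.35  0.144 0.038]
side d
[... 200 characters left out ...]
de square_a 0.53 [276. 274.] [0.586 0.049 0.015]
side ring 0.56 [328. 265.] [ 0.503 -0.042  0.015]
side ring 0.42 [238. 346.] [0.516 0.269 0.015]
side heart 0.67 [294. 256.] [ 0.592 -0.029  0.015]
side plunger_top 0.66 [293. 363.] [0.371 0.278 0.056]
side plunger_top 0.57 [189. 316.] [0.622 0.285 0.056]
side plunger_top 0.56 [236. 343.] [0.495 0.293 0.056]
side plunger_top 0.27 [295. 252.] [0.564 0.002 0.056]
side bell 0.7 [192. 335.] [0.628 0.284 0.   ]
side bell 0.66 [299. 384.] [0.364 0.273 0.   ]
side bell 0.64 [241. 362.] [0.493 0.288 0.   ]
side bell 0.34 [288. 285.] [0.551 0.05  0.   ]
side cup 0.61 [371. 211.] [ 0.541 -0.306  0.   ]
side server 0.79 [410. 186.] [ 0.512 -0.476  0.   ]
```

View pics/scene1.png

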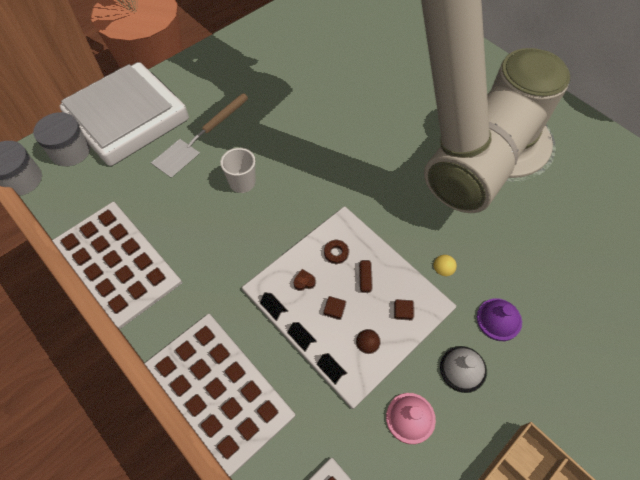

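View pics/side1.png

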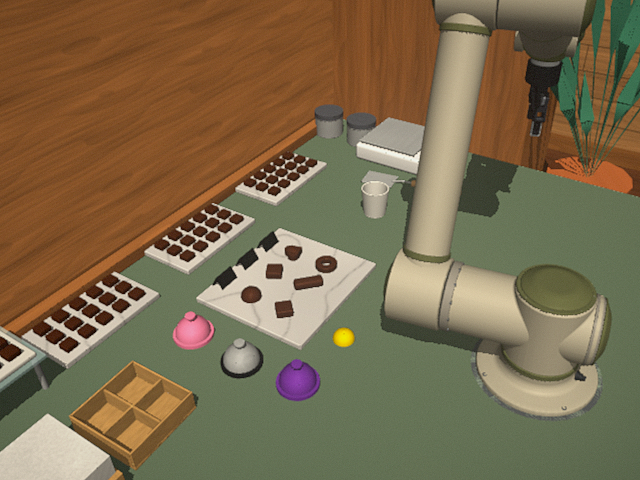

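The brown dome candidates are the brown half-ball at scene (368,341), on the slab, and the yellow look-alike at (445,265), off the slab. I choose the brown one.
The only log is at (366,276); the other brown pieces are squares at (335,308) and (404,310), a ring at (337,252) and a heart at (305,281).
The bell candidates are purple (500,318), steel with a black foot (464,368) and pink (411,417). I choose the steel one.

I'll refine the positions with depth and check the choice in a crop.

```bash
python3 - <<'E'
from h import *
np.set_printoptions(precision=4,suppress=True)
for n in ["scene","side"]:
    p=env.get_image(n)
    K=np.array(p["camera_matrix"]);T=np.linalg.inv(np.array(p["world_to_cam"]))
    v,u=np.mgrid[:480,:640];d=p["depth"]
    c=np.stack([(u-K[0,2])/K[0,0]*d,(v-K[1,2])/K[1,1]*d,d],-1)
    w=c@T[:3,:3].T+T[:3,3]
    for k,x,y,r,lo in [("dome",.585,.135,.04,.022),("log",.503,.049,.042,.028),("log",.503,.049,.042,.022),("plunger",.493,.288,.02,.050),("plunger",.493,.288,.03,.044),("bell",.493,.288,.06,.008),("slab",.53,.055,.22,.011)]:
        m=(np.hypot(w[...,0]-x,w[...,1]-y)<r)&(w[...,2]>lo)&(w[...,2]<.08)&(d>0)
        q=w[m]
        if len(q): print(n,k,len(q),"mid",(q.min(0)+q.max(0))/2,"mean",q.mean(0),"top",q[:,2].max(), "ext",np.ptp(q,0))
    if n=="scene": cv2.imwrite("pics/crop.png",cv2.resize(cv2.cvtColor(p["img"][200:440,240:540],cv2.COLOR_RGB2BGR),(750,600),interpolation=cv2.INTER_CUBIC))
E
```

```text
scene dome 425 mid [0.5871 0.1403 0.0307] mean [0.5892 0.1418 0.0308] top 0.0392641156743011 ext [0.0427 0.0422 0.0171]
scene log 365 mid [0.5015 0.0456 0.0331] mean [0.502  0.0472 0.0329] top 0.038255633786602794 ext [0.0563 0.057  0.0102]
scene log 392 mid [0.5015 0.0458 0.0301] mean [0.503  0.0479 0.0323] top 0.038255633786602794 ext [0.0563 0.0574 0.0163]
scene plunger 123 mid [0.4919 0.2904 0.0549] mean [0.4925 0.2905 0.0548] top 0.05883537314082976 ext [0.0215 0.0195 0.0078]
scene plunger 125 mid [0.4919 0.2904 0.0542] mean [0.4926 0.2904 0.0547] top 0.05883537314082976 ext [0.0215 0.0195 0.0092]
scene bell 1373 mid [0.4924 0.2898 0.0334] mean [0.4997 0.2907 0.0298] top 0.05883537314082976 ext [0.0835 0.0827 0.0508]
scene slab 21451 mid [0.5134 0.0852 0.0278] mean [0.5558 0.065  0.0168] top 0.044619093295814705 ext [0.3555 0.3781 0.0336]
side dome 230 mid [0.5842 0.1376 0.0323] mean [0.5813 0.1424 0.0315] top 0.0420760787481661 ext [0.0391 0.0427 0.0195]
side log 233 mid [0.4997 0.0436 0.0341] mean [0.4982 0.045  0.0337] top 0.0398224830988001 ext [0.0588 0.0602 0.0115]
side log 304 mid [0.4997 0.0436 0.0309] mean [0.4972 0.0464 0.0316] top 0.0398224830988001 ext [0.0588 0.0602 0.0178]
side plunger 85 mid [0.4903 0.2879 0.0559] mean [0.4906 0.2884 0.0558] top 0.061142539560400055 ext [0.0218 0.0229 0.0104]
side plunger 91 mid [0.4903 0.2903 0.0526] mean [0.4904 0.2888 0.0552] top 0.061142539560400055 ext [0.0218 0.0277 0.0171]
side bell 1068 mid [0.4896 0.288  0.0346] mean [0.4813 0.2978 0.0284] top 0.061142539560400055 ext [0.0839 0.0838 0.0531]
side slab 11507 mid [0.5129 0.0806 0.0291] mean [0.5385 0.0667 0.0183] top 0.0470929644313377 ext [0.3572 0.3814 0.0361]
```

View pics/crop.png

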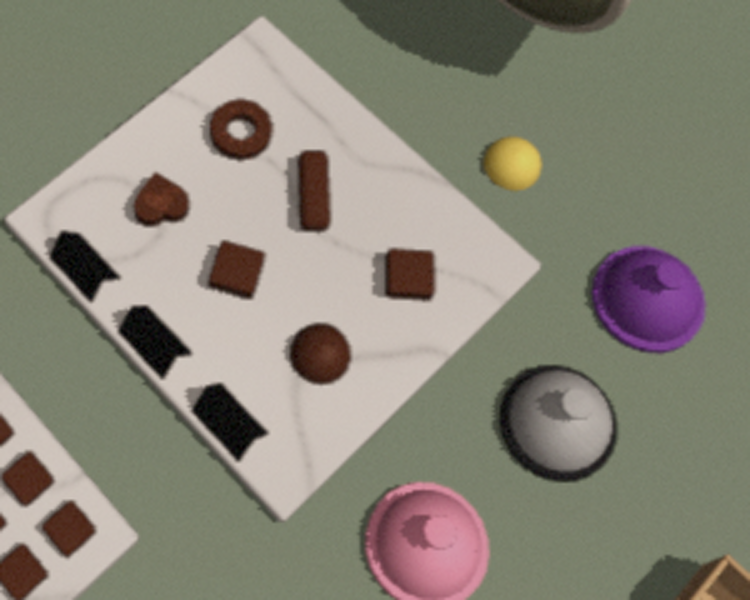

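The crop shows the brown dome at (320,352), the log at (314,190) and the steel bell with its black foot at (560,422), so the choice holds. Next I shut the gripper and travel high to the dome at (0.586, 0.139).

>>> servo_tool(
  deltas="0 15 -11 0 0 0 0; 0 30 -22.5 0 0 0 0; 0 30 -22.5 0 0 0 0; 0 30 -22.5 0 0 0 0; 0 30 -22.5 0 0 0 0; 0 30 -22.5 0 0 0 0; 0 30 -22.5 0 0 0 0; 0 30 -22.5 0 0 0 0",
  newtons=20,
)

```text
time_s: 1.77
position: [0.3568, -0.2615, 0.2502]
tool_rot: [[0.921, 0.391, 0.0], [0.391, -0.921, -0.0], [0.0, 0.001, -1.0]]
ft_force: [0.9, -0.8, 0.9]
grip_width: -0.0002
gripper_force: 0.0
```

>>> servo_tool(
  deltas="0 30 -22.5 0 0 0 0; 0 30 -22.5 0 0 0 0; 0 30 -22.5 0 0 0 0; 0 30 -22.5 0 0 0 0; 0 30 -22.5 0 0 0 0; 0 30 -22.5 0 0 0 0; 0 30 -22.5 0 0 0 0; 0 30 -22.5 0 0 0 0",
)

```text
time_s: 2.43
position: [0.5074, -0.0017, 0.2502]
tool_rot: [[0.92, 0.391, 0.0], [0.391, -0.92, -0.0], [0.0, 0.0, -1.0]]
ft_force: [1.3, -0.8, 0.1]
grip_width: -0.0
gripper_force: 0.0
```

>>> servo_tool(
  deltas="0 30 -22.5 0 0 0 0; 0 30 -22.5 0 0 0 0; 0 30 -22.5 0 0 0 0; 0 20 -15 0 0 0 0; 0 18 -14 0 0 0 0; 0 0 0 0 0 0 0; 0 0 0 0 0 0 0; 0 0 0 0 0 0 0",
)

```text
time_s: 3.1
position: [0.5865, 0.1347, 0.2499]
tool_rot: [[0.92, 0.391, -0.0], [0.391, -0.92, -0.0], [-0.001, 0.0, -1.0]]
ft_force: [1.0, -0.5, -0.2]
grip_width: -0.0003
gripper_force: 0.0
```

```bash
cat > g.py <<'E'
from h import *
import sys
np.set_printoptions(precision=4,suppress=True)
s=env.observe();R=np.array(s["tool_rot"]);p=np.array(s["position"])
print(s["time_s"],p,R[:,2],s["grip_width"],s["ft_force"])
for n,t in dict(dome=[.586,.139,.079],log=[.5005,.045,.076],bell=[.491,.2895,.079]).items(): print(n,1000*R.T@(np.array(t)-p))
E
python3 g.py; python3 - <<'E'
from h import *
p=env.get_image("wrist");save(p,"w1.png")
for k,z in dict(dome_top=.038,log_top=.035,plunger_top=.056).items():
    for r in env.spot_point(k,p)[:2]: print(k,r["conf"],r["uv"],P(p,r["uv"],z))
E
```

```text
3.1 [0.5865 0.1347 0.2499] [-0.0004 -0.0003 -1.    ] -0.00032988941835887775 [ 1.0258 -0.4947 -0.2472]
dome [  1.2778  -4.1592 170.9296]
log [-114.1601   48.9441  173.9951]
bell [ -27.3402 -179.8187  170.9288]
dome_top 0.96 [314.2, 206.2] [0.58815706 0.1371237  0.038     ]
dome_top 0.63 [385.7, 267.6] [0.56276287 0.05974235 0.038     ]
log_top 0.96 [371.8, 330.4] [0.50243598 0.04417823 0.035     ]
log_top 0.51 [387.2, 271.2] [0.55947456 0.05618878 0.035     ]
plunger_top 0.82 [98.3, 248.6] [0.49208064 0.28427294 0.056     ]
plunger_top 0.6 [76.7, 375.5] [0.37007383 0.27190628 0.056     ]
```

View pics/w1.png

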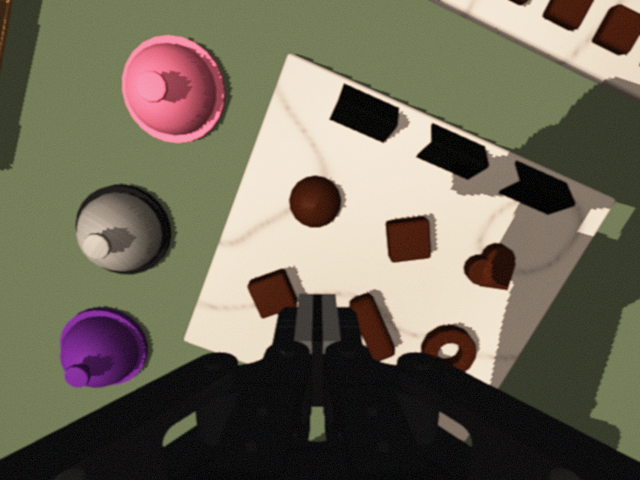

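The wrist view shows the dome at (315,201), the log at (371,328) and the steel bell at (122,230). All three agree with my estimates to within 2–5 mm. I descend over the dome and hold.

>>> servo_tool(
  deltas="0 2 -3 20 0 0 0; 0 0 0 30 0 0 0; 0 0 0 30 0 0 0; 0 0 0 30 0 0 0; 0 0 0 30 0 0 0; 0 0 0 20 0 0 0; 0 0 0 10 0 0 0; 0 0 0 0 0 0 0",
)

```text
time_s: 3.97
position: [0.5867, 0.1383, 0.0783]
tool_rot: [[0.921, 0.39, -0.004], [0.39, -0.921, -0.0], [-0.003, -0.001, -1.0]]
ft_force: [-0.7, -0.3, 0.8]
grip_width: 0.0002
gripper_force: 0.0
```

```bash
python3 g.py; python3 - <<'E'
from h import *
p=env.get_image("side");cv2.imwrite("pics/s2.png",cv2.resize(cv2.cvtColor(p["img"][200:360,150:365],cv2.COLOR_RGB2BGR),(800,595)))
E
```

```text
3.9667 [0.5867 0.1383 0.0783] [-0.0036 -0.0002 -1.    ] 0.00017286201636728372 [-0.6999 -0.2503  0.8236]
dome [-0.3436 -0.9004 -0.6966]
log [-115.7475   52.2612    2.6278]
bell [ -29.0433 -176.5462   -0.379 ]
```

View pics/s2.png

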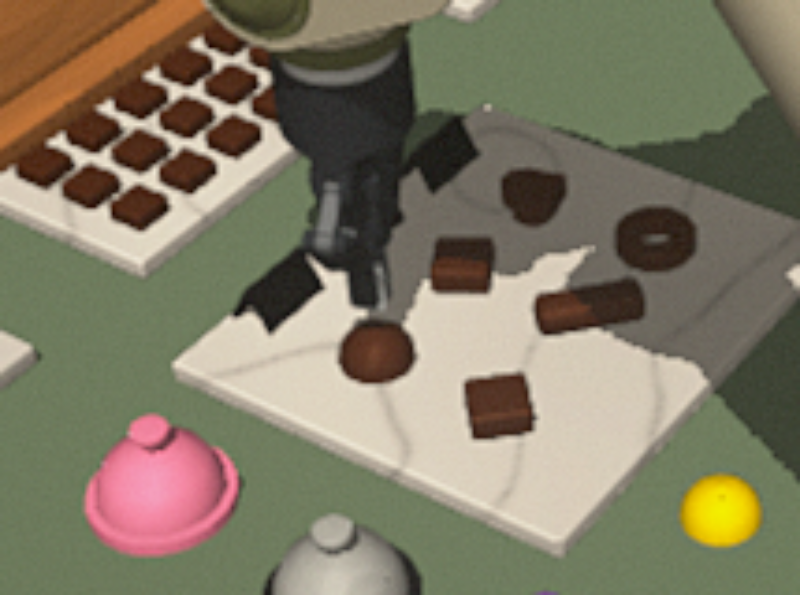

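The fingertips at (370,305) are about 2 cm above the brown dome at (377,350), so I hold here for more than 2 s.

>>> servo_tool(
  deltas="0 0 0 0 0 0 0; 0 0 0 0 0 0 0; 0 0 0 0 0 0 0; 0 0 0 0 0 0 0; 0 0 0 0 0 0 0; 0 0 0 0 0 0 0; 0 0 0 0 0 0 0; 0 0 0 0 0 0 0",
)

```text
time_s: 4.68
position: [0.5875, 0.1388, 0.0801]
tool_rot: [[0.92, 0.391, 0.0], [0.391, -0.92, -0.0], [0.0, 0.0, -1.0]]
ft_force: [-0.6, -1.1, 0.2]
grip_width: -0.0001
gripper_force: 0.0
```

>>> servo_tool(
  deltas="0 0 0 0 0 0 0; 0 0 0 0 0 0 0; 0 0 0 0 0 0 0; 0 0 0 0 0 0 0; 0 0 0 0 0 0 0; 0 0 0 0 0 0 0; 0 0 0 0 0 0 0; 0 0 0 0 0 0 0",
)

```text
time_s: 5.35
position: [0.5875, 0.1388, 0.08]
tool_rot: [[0.92, 0.391, 0.0], [0.391, -0.92, -0.0], [0.0, 0.0, -1.0]]
ft_force: [0.2, 0.1, 0.7]
grip_width: 0.0002
gripper_force: 0.0
```

>>> servo_tool(
  deltas="0 0 0 0 0 0 0; 0 0 0 0 0 0 0; 0 0 0 0 0 0 0; 0 0 0 0 0 0 0; 0 0 0 0 0 0 0; 0 0 0 0 0 0 0; 0 0 0 0 0 0 0; 0 0 0 0 0 0 0",
)

```text
time_s: 6.02
position: [0.5875, 0.1389, 0.08]
tool_rot: [[0.92, 0.391, -0.0], [0.391, -0.92, 0.0], [-0.0, -0.0, -1.0]]
ft_force: [-0.0, -0.1, -0.9]
grip_width: 0.0004
gripper_force: 0.0
```

>>> servo_tool(
  deltas="0 0 0 0 0 0 0; 0 0 0 0 0 0 0; 0 0 0 0 0 0 0; 0 0 0 0 0 0 0; 0 0 0 -30 0 0 0; 0 0 0 -30 0 0 0; 0 0 0 -30 0 0 0; 0 0 0 -30 0 0 0",
)

```text
time_s: 6.68
position: [0.5872, 0.1388, 0.2014]
tool_rot: [[0.92, 0.391, -0.0], [0.391, -0.92, -0.0], [-0.0, -0.0, -1.0]]
ft_force: [0.3, 0.5, 0.1]
grip_width: 0.0
gripper_force: 0.0
```

>>> servo_tool(
  deltas="0 0 0 0 0 0 0; 0 -20 9 0 0 0 0; 0 -30 13 0 0 0 0; 0 -30 14 0 0 0 0; 0 -25 11 0 0 0 0; 0 -10 5 0 0 0 0; 0 0 0 0 0 0 0; 0 0 0 0 0 0 0",
)

```text
time_s: 7.35
position: [0.5025, 0.046, 0.2002]
tool_rot: [[0.921, 0.39, 0.001], [0.39, -0.921, 0.0], [0.001, 0.0, -1.0]]
ft_force: [-0.3, 1.1, -0.8]
grip_width: -0.0
gripper_force: 0.0
```

```bash
python3 g.py
```

```text
7.35 [0.5025 0.046  0.2002] [ 0.0008  0.0002 -1.    ] -1.2562149533396944e-05 [-0.3432  1.0755 -0.8269]
dome [113.0648 -53.0212 121.2711]
log [ -2.3418   0.1584 124.1847]
bell [  84.3305 -228.6617  121.2237]
```

>>> servo_tool(
  deltas="0 -2 0.5 20 0 0 0; 0 0 0 30 0 0 0; 0 0 0 30 0 0 0; 0 0 0 24 0 0 0; 0 0 0 15 0 0 0; 0 0 0 5 0 0 0; 0 0 0 0 0 0 0; 0 0 0 0 0 0 0",
)

```text
time_s: 8.02
position: [0.5012, 0.0452, 0.0765]
tool_rot: [[0.92, 0.392, 0.001], [0.392, -0.92, -0.0], [0.001, 0.0, -1.0]]
ft_force: [-0.5, 0.2, 0.3]
grip_width: 0.0002
gripper_force: 0.0
```

>>> servo_tool(
  deltas="0 0 0 0 0 0 0; 0 0 0 0 0 0 0; 0 0 0 0 0 0 0; 0 0 0 0 0 0 0; 0 0 0 0 0 0 0; 0 0 0 0 0 0 0; 0 0 0 0 0 0 0; 0 0 0 0 0 0 0",
)

```text
time_s: 8.68
position: [0.5003, 0.0447, 0.0761]
tool_rot: [[0.92, 0.391, 0.0], [0.391, -0.92, -0.0], [-0.0, 0.0, -1.0]]
ft_force: [0.9, 0.3, 0.0]
grip_width: -0.0001
gripper_force: 0.0
```

>>> servo_tool(
  deltas="0 0 0 0 0 0 0; 0 0 0 0 0 0 0; 0 0 0 0 0 0 0; 0 0 0 0 0 0 0; 0 0 0 0 0 0 0; 0 0 0 0 0 0 0; 0 0 0 0 0 0 0; 0 0 0 0 0 0 0",
)

```text
time_s: 9.35
position: [0.5004, 0.0447, 0.076]
tool_rot: [[0.92, 0.391, 0.0], [0.391, -0.92, -0.0], [0.0, 0.0, -1.0]]
ft_force: [0.5, -0.4, 0.1]
grip_width: -0.0001
gripper_force: 0.0
```

>>> servo_tool(
  deltas="0 0 0 0 0 0 0; 0 0 0 0 0 0 0; 0 0 0 0 0 0 0; 0 0 0 0 0 0 0; 0 0 0 0 0 0 0; 0 0 0 0 0 0 0; 0 0 0 0 0 0 0; 0 0 0 0 0 0 0",
)

```text
time_s: 10.02
position: [0.5003, 0.0448, 0.0761]
tool_rot: [[0.92, 0.391, 0.0], [0.391, -0.92, -0.0], [0.0, 0.0, -1.0]]
ft_force: [0.2, -0.0, 0.6]
grip_width: -0.0
gripper_force: 0.0
```

```bash
python3 g.py; python3 - <<'E'
from h import *
p=env.get_image("side");cv2.imwrite("pics/s3.png",cv2.resize(cv2.cvtColor(p["img"][200:360,200:415],cv2.COLOR_RGB2BGR),(800,595)))
E
```

```text
10.0167 [0.5003 0.0448 0.0761] [ 0.0001 -0.     -1.    ] -2.2153231593683195e-05 [ 0.2265 -0.0232  0.6413]
dome [115.6877 -53.2455  -2.9403]
log [ 0.2365 -0.1673  0.0556]
bell [  87.1081 -228.9113   -2.9456]
```

View pics/s3.png

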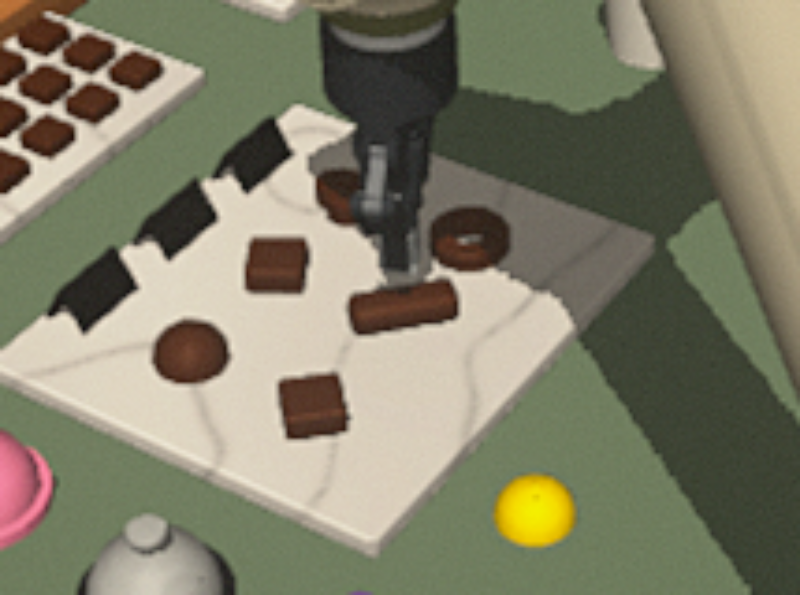

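The fingertips at (405,280) are just above the middle of the log at (405,305). I hold a little longer, rise, and travel to the bell.

>>> servo_tool(
  deltas="0 0 0 0 0 0 0; 0 0 0 0 0 0 0; 0 0 0 0 0 0 0; 0 0 0 0 0 0 0; 0 0 0 -30 0 0 0; 0 0 0 -30 0 0 0; 0 0 0 -30 0 0 0; 0 0 0 -30 0 0 0",
)

```text
time_s: 10.73
position: [0.5, 0.0448, 0.1975]
tool_rot: [[0.92, 0.391, -0.0], [0.391, -0.92, 0.0], [-0.0, -0.0, -1.0]]
ft_force: [0.2, 0.1, -0.3]
grip_width: -0.0
gripper_force: 0.0
```

>>> servo_tool(
  deltas="0 6 -14 0 0 0 0; 0 11 -30 0 0 0 0; 0 12 -33 0 0 0 0; 0 12 -33 0 0 0 0; 0 13 -33 0 0 0 0; 0 13 -33 0 0 0 0; 0 12 -32 0 0 0 0; 0 8 -20 0 0 0 0",
)

```text
time_s: 11.4
position: [0.4905, 0.2915, 0.1959]
tool_rot: [[0.92, 0.393, -0.0], [0.393, -0.92, 0.0], [0.0, -0.001, -1.0]]
ft_force: [0.4, -0.7, -0.2]
grip_width: -0.0002
gripper_force: 0.0
```

>>> servo_tool(
  deltas="0 0 0 15 0 0 0; 0 0 0 30 0 0 0; 0 0 0 30 0 0 0; 0 0 0 25 0 0 0; 0 0 0 10 0 0 0; 0 0 0 0 0 0 0; 0 0 0 0 0 0 0; 0 0 0 0 0 0 0",
)

```text
time_s: 12.07
position: [0.4921, 0.2889, 0.0877]
tool_rot: [[0.92, 0.391, 0.003], [0.391, -0.92, 0.001], [0.003, 0.0, -1.0]]
ft_force: [0.1, 0.6, 0.5]
grip_width: -0.0002
gripper_force: 0.0
```

```bash
python3 g.py; python3 - <<'E'
from h import *
p=env.get_image("side");cv2.imwrite("pics/s4.png",cv2.resize(cv2.cvtColor(p["img"][260:400,150:338],cv2.COLOR_RGB2BGR),(800,595)))
E
```

```text
12.0667 [0.4921 0.2889 0.0877] [ 0.0027  0.0009 -1.    ] -0.00020471040111389325 [0.0836 0.6152 0.5213]
dome [ 27.8096 174.6608   8.7777]
log [-87.6469 227.744   11.462 ]
bell [-0.7782 -1.0036  8.656 ]
```

View pics/s4.png

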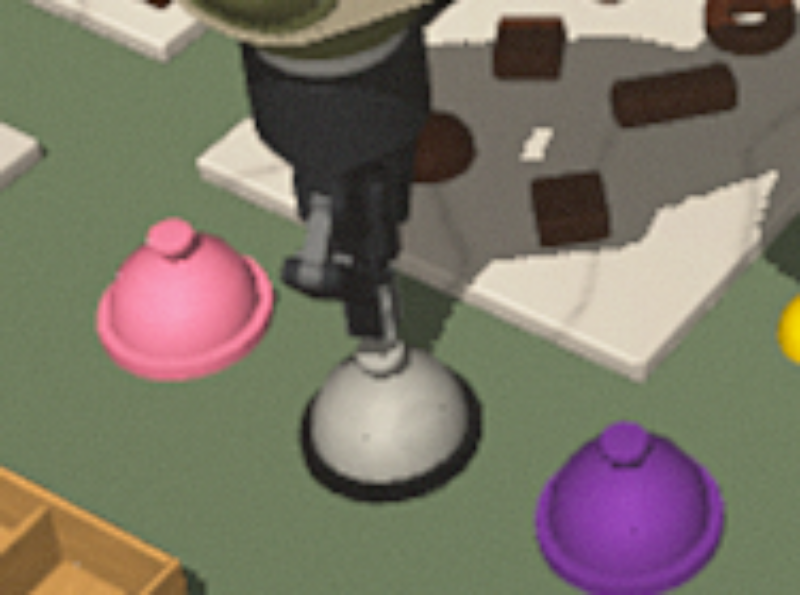

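The fingertips at (375,330) are right over the steel bell's plunger at (382,355). I press in small steps and watch the force.

>>> servo_tool(
  deltas="0 -0.5 0 4 0 0 0; 0 0 0 4 0 0 0; 0 0 0 2 0 0 0; 0 0 0 2 0 0 0; 0 0 0 2 0 0 0; 0 0 0 2 0 0 0; 0 0 0 0 0 0 0; 0 0 0 0 0 0 0",
)

```text
time_s: 12.78
position: [0.4907, 0.2884, 0.0701]
tool_rot: [[0.92, 0.391, -0.0], [0.391, -0.92, -0.0], [-0.0, 0.0, -1.0]]
ft_force: [-1.8, -0.2, 3.9]
grip_width: 0.0
gripper_force: 1.9
```

>>> servo_tool(
  deltas="0 0 0 1 0 0 0; 0 0 0 1 0 0 0; 0 0 0 0 0 0 0; 0 0 0 0 0 0 0",
)

```text
time_s: 13.12
position: [0.4908, 0.2884, 0.0687]
tool_rot: [[0.92, 0.391, 0.0], [0.391, -0.92, 0.0], [0.0, 0.0, -1.0]]
ft_force: [-3.6, -1.8, 10.6]
grip_width: -0.0
gripper_force: 4.7
```

At 10.6 N the force is above the 4.8 N spring force, so the plunger is at its stop. I press 0.5 mm more to be sure, then release and retreat.

>>> servo_tool(
  deltas="0 0 0 0.5 0 0 0; 0 0 0 0 0 0 0; 0 0 0 0 0 0 0",
)

```text
time_s: 13.37
position: [0.4908, 0.2884, 0.0686]
tool_rot: [[0.92, 0.391, 0.001], [0.391, -0.92, 0.0], [0.001, 0.0, -1.0]]
ft_force: [-4.6, -2.9, 13.3]
grip_width: -0.0001
gripper_force: 6.6
```

>>> servo_tool(
  deltas="0 0 0 -5 0 0 0; 0 0 0 -10 0 0 0; 0 0 0 -25 0 0 0; 0 0 0 -30 0 0 0; 0 0 0 -30 0 0 0; 0 0 0 -30 0 0 0; 0 0 0 0 0 0 0; 0 0 0 0 0 0 0",
)

```text
time_s: 14.03
position: [0.4913, 0.2886, 0.1992]
tool_rot: [[0.92, 0.391, 0.004], [0.391, -0.92, 0.001], [0.004, 0.0, -1.0]]
ft_force: [-0.1, 0.4, -0.0]
grip_width: -0.0001
gripper_force: 0.0
```

>>> servo_tool(
  deltas="0 0 0 0 0 0 0; 0 0 0 0 0 0 0; 0 0 0 0 0 0 0; 0 0 0 0 0 0 0; 0 0 0 0 0 0 0; 0 0 0 0 0 0 0",
)

```text
time_s: 14.53
position: [0.4907, 0.2884, 0.1972]
tool_rot: [[0.92, 0.391, -0.001], [0.391, -0.92, -0.0], [-0.001, -0.0, -1.0]]
ft_force: [0.2, 0.5, -0.6]
grip_width: -0.0003
gripper_force: 0.0
```

```bash
python3 g.py; python3 - <<'E'
from h import *
p=env.get_image("side");save(p,"s5.png")
E
```

```text
14.5333 [0.4907 0.2884 0.1972] [-0.0006 -0.0002 -1.    ] -0.0002921398017696769 [ 0.1602  0.4762 -0.6323]
dome [ 29.3198 174.75   118.1562]
log [-86.1295 227.8279 121.2302]
bell [  0.741   -0.9159 118.1811]
```

View pics/s5.png

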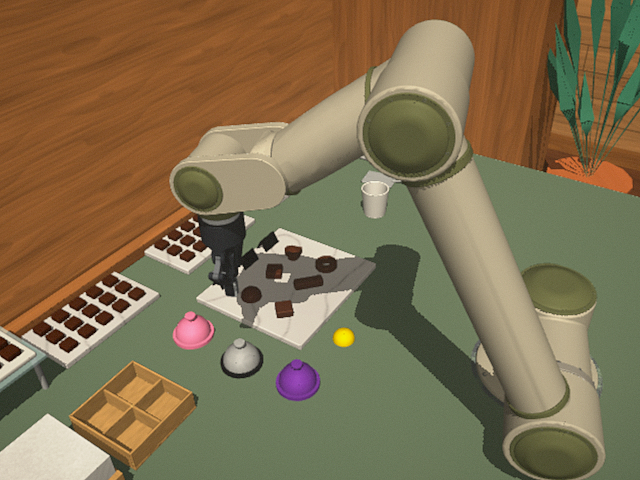

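The arm is clear above the bell at (240,357), whose plunger is up again. All the chocolates and the cup are where they were.

```bash
python3 -c "
from rig import env
print(env.close_job())"
```

```text
the job is handed in; nothing more can be done
None
```

I pointed at the dome and then the log for more than 2 s each from about 2 cm above, then pressed the steel bell's plunger to its stop. It sprang back, the arm moved clear with no sign of anything else being touched, and I handed the job in at about 14.6 s.

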